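# Release the latched mode key

## Task

One of the four identical mode keys on the grey control housing is stuck latched down. With the fingertips tap each key lightly, one after another from left to right, to feel which one it is, pushing none of them in and releasing nothing yet; then press the latched key fully down so that it springs up level with the others, and take the hand away. Do not push a raised key in, do not press hard, and leave the loose things around the housing where they are: nothing is picked up.

Things in the scene. Friction and masses are not known exactly. Their poses are not given: they have to be found in the camera images.
- key_bank: grey control housing with a dark face plate, fixed to the bench, 90 (x) x 240 (y) x 42 mm tall, with four identical off-white keys in a row along its own y. Origin: centre of its underside; z up, x towards its back, y towards its left end as the robot sees it.
- place_1 (a point): fixed point of the housing: centre of the top face of the leftmost key when that key stands fully up, 62 mm above the bench. Key places are 50 mm apart; place_1 is the left end (+y of key_bank).
- place_2 (a point): fixed point of the housing: centre of the top face of the second from the left key when that key stands fully up, 62 mm above the bench. Key places are 50 mm apart; place_1 is the left end (+y of key_bank).
- place_3 (a point): fixed point of the housing: centre of the top face of the third from the left key when that key stands fully up, 62 mm above the bench. Key places are 50 mm apart; place_1 is the left end (+y of key_bank).
- place_4 (a point): fixed point of the housing: centre of the top face of the rightmost key when that key stands fully up, 62 mm above the bench. Key places are 50 mm apart; place_1 is the left end (+y of key_bank).
- key_a: one of four identical off-white keys, top 30 (x) x 26 (y) mm; its letter does not tell its place in the row. Origin: centre of its top face. Slides straight down, 9.5 mm at most, in a black collar (rim 46 mm above the bench). Raised: top at 62 mm, starts to give at 1.5 N, then 0.3 N per mm, returns when let go. Latched: top at 58 mm, hard up to 2.7 N; pressed to the bottom (under 8 N) it lets go and springs up.
- key_b: one of four identical off-white keys, top 30 (x) x 26 (y) mm; its letter does not tell its place in the row. Origin: centre of its top face. Slides straight down, 9.5 mm at most, in a black collar (rim 46 mm above the bench). Raised: top at 62 mm, starts to give at 1.5 N, then 0.3 N per mm, returns when let go. Latched: top at 58 mm, hard up to 2.7 N; pressed to the bottom (under 8 N) it lets go and springs up.
- key_c: one of four identical off-white keys, top 30 (x) x 26 (y) mm; its letter does not tell its place in the row. Origin: centre of its top face. Slides straight down, 9.5 mm at most, in a black collar (rim 46 mm above the bench). Raised: top at 62 mm, starts to give at 1.5 N, then 0.3 N per mm, returns when let go. Latched: top at 58 mm, hard up to 2.7 N; pressed to the bottom (under 8 N) it lets go and springs up.
- key_d: one of four identical off-white keys, top 30 (x) x 26 (y) mm; its letter does not tell its place in the row. Origin: centre of its top face. Slides straight down, 9.5 mm at most, in a black collar (rim 46 mm above the bench). Raised: top at 62 mm, starts to give at 1.5 N, then 0.3 N per mm, returns when let go. Latched: top at 58 mm, hard up to 2.7 N; pressed to the bottom (under 8 N) it lets go and springs up.
- black_machine: fixed obstacle: tall black coffee machine standing on the bench to the right of the housing, reaching from the bench's front edge to its back, about 0.27 m wide and 0.4 m tall (a low tray at its front). Origin: centre of its underside. Pass in front of it.
- hanging_lead: fixed obstacle: stiff black lead, about 10 mm thick, hanging straight down from above past the front edge of the bench; from the floor up to 1.27 m above the bench it stands near x = 0.39, y = 0.04 (its body origin lies elsewhere). The whole arm must pass on the robot's side of it.
- yellow_driver: bystander, loose: stubby screwdriver with a yellow handle, 30 x 88 x 30 mm, lying. To be left where it is.
- solder_spool: bystander, loose: small spool of solder wire, 52 mm across, 35 mm tall, standing. To be left where it is.
- rubber_gasket: bystander, loose: beige ring gasket, 58 mm across, 9 mm thick. To be left where it is.
- valve: bystander, loose: cream solenoid valve, 40 x 55 x 21 mm. To be left where it is.
- blue_cap: bystander, loose: ribbed blue screw cap, 24 mm across, 14 mm tall. To be left where it is.
- flat_spanner: bystander, loose: small flat spanner, 20 x 126 x 5 mm. To be left where it is.

How it is judged:
On the way, in this order (a step that is already met when the one before it is completed fails the run):
1. the leftmost key is tapped with the fingers (((horizontal distance between key_a and place_1 below 0.012 m and contact force between the fingers and key_a above 0.3 N) or (horizontal distance between key_b and place_1 below 0.012 m and contact force between the fingers and key_b above 0.3 N) or (horizontal distance between key_c and place_1 below 0.012 m and contact force between the fingers and key_c above 0.3 N) or (horizontal distance between key_d and place_1 below 0.012 m and contact force between the fingers and key_d above 0.3 N))), for 0.02 s.
2. the second key is tapped with the fingers (((horizontal distance between key_a and place_2 below 0.012 m and contact force between the fingers and key_a above 0.3 N) or (horizontal distance between key_b and place_2 below 0.012 m and contact force between the fingers and key_b above 0.3 N) or (horizontal distance between key_c and place_2 below 0.012 m and contact force between the fingers and key_c above 0.3 N) or (horizontal distance between key_d and place_2 below 0.012 m and contact force between the fingers and key_d above 0.3 N))), for 0.02 s.
3. the third key is tapped with the fingers (((horizontal distance between key_a and place_3 below 0.012 m and contact force between the fingers and key_a above 0.3 N) or (horizontal distance between key_b and place_3 below 0.012 m and contact force between the fingers and key_b above 0.3 N) or (horizontal distance between key_c and place_3 below 0.012 m and contact force between the fingers and key_c above 0.3 N) or (horizontal distance between key_d and place_3 below 0.012 m and contact force between the fingers and key_d above 0.3 N))), for 0.02 s.
4. the rightmost key is tapped with the fingers (((horizontal distance between key_a and place_4 below 0.012 m and contact force between the fingers and key_a above 0.3 N) or (horizontal distance between key_b and place_4 below 0.012 m and contact force between the fingers and key_b above 0.3 N) or (horizontal distance between key_c and place_4 below 0.012 m and contact force between the fingers and key_c above 0.3 N) or (horizontal distance between key_d and place_4 below 0.012 m and contact force between the fingers and key_d above 0.3 N))), for 0.02 s.
5. the latched key is released: all four keys stand up (z of each of key_a, key_b, key_c, key_d in the frame of key_bank above 0.0605 m), for 0.2 s.
At the end, for the whole second after the job is handed in: All four keys stand fully up (within 1.5 mm) and at rest (all of step 5 and linear speed of each of key_a, key_b, key_c, key_d below 0.01 m/s); the robot touches nothing.
It fails at once if a raised key is pushed in by more than 7 mm (distance of any of key_a, key_b, key_c, key_d from where it was at the start of the episode above 0.007 m).
It fails at once if the robot presses on a key with more than 40 N (contact force between any of the arm, the fingers and key_a above 40 N or contact force between any of the arm, the fingers and key_b above 40 N or contact force between any of the arm, the fingers and key_c above 40 N or contact force between any of the arm, the fingers and key_d above 40 N).
It fails at once if a loose thing is moved by more than 15 mm or lifted (distance of any of yellow_driver, solder_spool, rubber_gasket, valve, blue_cap, flat_spanner from where it was at the start of the episode above 0.015 m).
It also fails if it takes over 58 s, if anything falls off the work surface, if the arm or the gripper's body presses on something with over 40 N, if the wrist force passes 120 N, or if a joint passes its speed limit or range.

## Robot

A 6-joint arm with a two-finger parallel gripper is mounted at the origin on a cart in front of the work surface, level with it; the furniture and walls round the work are solid. World frame = base frame: x ahead of the robot, y to its left, z up, the work surface at z = 0. Lengths are in m, angles in rad, forces in N, time in s.
With the tool pointing down it reaches from about 0.35 to 0.925 m from the base axis. Payload 6.4 kg.
Tool frame: the origin (TCP) lies midway between the tips of the shut fingers; the grasp point (between the pads) lies 19 mm behind it (robot.hold_point_z is the z of the grasp point in the tool frame, in m); z points along the fingers, y is the line along which they close (so a half turn about z gives the same grasp; the last joint's range is limited). The gripper opens to 85 mm and grips with 20 to 120 N. Pads are 22 mm wide; open, the fingers measure 114 mm over their backs; the gripper's body (76 mm by 85 mm) begins 54 mm behind the grasp point. The pads swing forward as they close: fully open they stand 13 mm farther back than shut.
Start: joints at [-1.403, 0.245, 1.558, -0, 1.339, -0.174], TCP at [0.218, -0.612, 0.231] pointing down, gripper open.
Joint ranges: [-3.13, 3.13], [-1.02, 2.26], [0.13, 2.54], [-0.95, 4.09], [0.21, 2.88], [-2.74, 2.74]. Speed limits (rad/s): [2.57, 2.57, 3.14, 3.14, 3.14, 3.14].

## Interface

Orientations are given as a rotation vector (axis times angle).
In Python, from bench import robot gives the robot as it stands.
- The arm moves only by the tool carry_out, never from a script. Its argument "motion" is a list of rows, each an object of numbers: "x", "y", "z": the shift along the tool's x, y, z in units of 0.025 m (1.0 is 0.025 m); "rx", "ry", "rz": the turn, a rotation vector about the tool's x, y, z in units of 0.08 rad (1.0 is 0.08 rad); "fingers": the closure, from 0 (fully open) to 1 (shut). In form: [{"x": .., "y": .., "z": .., "rx": .., "ry": .., "rz": .., "fingers": ..}, ...]. A call has 1 to 5 rows; each row shifts and turns the commanded pose from where the row before left it, along the tool's axes as they then stand; what a row does not reach is not made up. A row lasts 1/10 s, in which the tool goes at most 50 mm and 8.59 degrees, less where a joint would pass 70% of its speed; a pose out of reach is approached as far as the arm can. A call with a number of a shift or a turn outside -1 to 1 is refused whole. A call with a gripper value outside its range is refused whole. The fingers move at their own pace and stop on an object; "grip_force" is the grip in N (left out, the last holds). Time passes only in rows, so rows that do not move let the fingers close. It gives the time, the measured TCP pose, the force, the opening and the grip force at its end, in the units of the state.
- robot.read_state(): the state, without advancing time (a new reading comes with each control period).
- robot.capture(name): name is "scene" or "top" or "wrist"; returns a dict with "pixels" (400x640x3 uint8, red, green, blue), "range_z" (400x640 float32, m along the optical axis (not along the pixel's ray), 0 where there is no reading), "fx", "fy", "cx", "cy" (pixels), "dist_coeffs" ([k1, k2, p1, p2, k3] as OpenCV has them; the pictures are not rectified), "position" and "attitude" of the camera in the world; the wrist camera has in their place "mount" (4x4, takes a point from camera to tool coordinates, whose origin is the TCP and whose axes are the flange's). Camera axes: x right, y up, looking along -z (the intrinsics and any distortion apply to the point x, -y, -z); pixel columns grow to the right and rows downward; lengths in m; the calibration is good to about 2 mm. A picture is of the moment at which its call begins: read the wrist's pose just before it.
- robot.hand_in(): hands the job in; it is judged then, once.
Trained networks look in a picture, given as the dict that the camera call returned (one of the last four; its "shot" number tells which), for a name from the list of things; names that differ only in an ending like _2 or _b are one class to them, and where a whole thing is asked for, a point or a joint stands for the part that bears it (a point fixed in the world has none). Each returns a list of dicts, best first, with "conf" (0 to 1); they miss things now and then, are a little off and sometimes report something else, mostly with a low value. They report only what shows in the picture. A call takes as long as a camera call.
- robot.search_frame(query, picture): "bbox" ([left, top, right, bottom] in pixels, round what is visible of it).
- robot.pinpoint(query, picture): "pixel" ([row, column] in pixels: a listed point, or the origin of a listed thing).
The state is a dict: "time": time; "joint_pos": joint angles; "dq": joint speeds; "tau": joint torques, N m; "tcp_pos": TCP position; "eef_rot": TCP orientation; "ft_force": force on the tool from outside, world axes, zero at the start; "ft_torque": the same for the moment, N m; "width": finger opening in m; "finger_force": force on a finger pad.
Only numpy, scipy, OpenCV 4.12 (cv2) and the standard library are available. Lean on these libraries where they do the work, as an engineer would, in place of code of your own. Each camera call takes 0.05 s, during which the arm holds its last target. There are 200 camera calls.

## Working session

There is one attempt and no reset: what is moved stays moved. The work goes in short steps, Python scripts to look and compute and a tool call to move; the robot and the scene stay as the last step left them, time stands still between calls to the robot, and variables do not carry over. Pictures are saved under pics/ and viewed, at most 10 in all, crops included, and the job is handed in when it is done.

Besides the shell and the picture viewer there is one more tool, called after "Call:" in YAML: its name, and indented under it one key for each argument. carry_out: Moves the arm, as the interface text tells. Its arguments: {"type":"object","properties":{"motion":{"type":"array","items":{"type":"object","properties":{"x":{"type":"number","minimum":-1,"maximum":1},"y":{"type":"number","minimum":-1,"maximum":1},"z":{"type":"number","minimum":-1,"maximum":1},"rx":{"type":"number","minimum":-1,"maximum":1},"ry":{"type":"number","minimum":-1,"maximum":1},"rz":{"type":"number","minimum":-1,"maximum":1},"fingers":{"type":"number"}}}},"grip_force":{"type":"number"}},"required":["motion"]}

```bash
mkdir -p pics; cat > h.py <<'E'
import numpy as np, cv2
from scipy.spatial.transform import Rotation as R
from bench import robot
def rot(a):
    a=np.array(a,float)
    return a if a.shape==(3,3) else (R.from_rotvec(a).as_matrix() if a.shape==(3,) else R.from_quat(a).as_matrix())
def cam(p,st=None):
    if 'mount' in p:
        T=np.eye(4);T[:3,:3]=rot(st['eef_rot']);T[:3,3]=st['tcp_pos'];return T@np.array(p['mount'])
    T=np.eye(4);T[:3,:3]=rot(p['attitude']);T[:3,3]=p['position'];return T
def ray(p,T,r,c):
    K=np.array([[p['fx'],0,p['cx']],[0,p['fy'],p['cy']],[0,0,1]])
    u=cv2.undistortPoints(np.array([[[c,r]]],float),K,np.array(p['dist_coeffs'],float))[0,0]
    return T[:3,3],T[:3,:3]@np.array([u[0],-u[1],-1])
def onz(p,T,r,c,z):
    o,d=ray(p,T,r,c);return o+d*(z-o[2])/d[2]
def save(p,n): cv2.imwrite('pics/'+n,p['pixels'][:,:,::-1])
E
python3 - <<'E'
from h import *
np.set_printoptions(precision=4,suppress=True)
s=robot.read_state();print(s)
for n in ('top','scene'):
    p=robot.capture(n);save(p,n+'1.png');T=cam(p);print(n,p.get('attitude'),T[:3,3])
    for q,z in (('place_1',.062),('place_2',.062),('place_3',.062),('place_4',.062),('key_bank',0),('key_a',.06)):
        for d in robot.pinpoint(q,p)[:4]:print(q,round(d['conf'],2),d['pixel'],onz(p,T,*d['pixel'],z))
E
```

```text
{'time': 0.0, 'joint_pos': array([-1.4031,  0.2458,  1.559 ,  0.    ,  1.3387, -0.1741]), 'dq': array([-0.0003, -0.0006, -0.0014, -0.0003, -0.0003,  0.0007]), 'tau': array([ -0.0011, -42.9516, -32.6131,  -0.0002,   0.0054,   0.    ]), 'tcp_pos': array([ 0.2178, -0.6118,  0.2302]), 'eef_rot': array([-3.0939, -0.534 , -0.0001]), 'ft_force': array([-0.9647,  0.4528,  0.3845]), 'ft_torque': array([0.0271, 0.0339, 0.0214]), 'finger_force': 0.0, 'width': 0.08537261279091382}
top [ 0.1488 -0.1401 -1.5718] [0.3509 0.1182 1.1931]
place_1 0.88 [206.7, 210.1] [0.5268 0.3753 0.062 ]
place_1 0.88 [199.5, 231.4] [0.5442 0.3239 0.062 ]
place_1 0.71 [192.3, 252.6] [0.5616 0.2726 0.062 ]
place_1 0.71 [179.1, 268.1] [0.5941 0.2353 0.062 ]
place_2 0.88 [206.7, 210.1] [0.5268 0.3753 0.062 ]
place_2 0.88 [199.5, 231.4] [0.5442 0.3239 0.062 ]
place_2 0.71 [192.3, 252.6] [0.5616 0.2726 0.062 ]
place_2 0.71 [179.1, 268.1] [0.5941 0.2353 0.062 ]
place_3 0.88 [206.7, 210.1] [0.5268 0.3753 0.062 ]
place_3 0.88 [199.5, 231.4] [0.5442 0.3239 0.062 ]
place_3 0.71 [192.3, 252.6] [0.5616 0.2726 0.062 ]
place_3 0.71
[... 1011 characters left out ...]
 0.92 [182.0, 298.0] [0.5224 0.3605 0.062 ]
place_3 0.75 [143.9, 301.6] [0.5861 0.2496 0.062 ]
place_3 0.56 [166.8, 297.6] [0.55   0.3209 0.062 ]
place_4 0.93 [149.1, 304.0] [0.5708 0.2623 0.062 ]
place_4 0.92 [182.0, 298.0] [0.5224 0.3605 0.062 ]
place_4 0.75 [143.9, 301.6] [0.5861 0.2496 0.062 ]
place_4 0.56 [166.8, 297.6] [0.55   0.3209 0.062 ]
key_bank 0.58 [178.1, 297.7] [0.5651 0.3024 0.    ]
key_bank 0.58 [153.1, 301.2] [0.6079 0.2222 0.    ]
key_bank 0.23 [140.6, 301.4] [0.6349 0.1805 0.    ]
key_a 0.72 [158.0, 300.4] [0.5621 0.2911 0.06  ]
key_a 0.64 [165.8, 298.5] [0.5513 0.3154 0.06  ]
key_a 0.53 [181.7, 298.8] [0.5225 0.3572 0.06  ]
key_a 0.5 [141.5, 301.2] [0.5932 0.2408 0.06  ]
```

```bash
python3 - <<'E'
import cv2
a=cv2.imread('pics/top1.png');b=cv2.imread('pics/scene1.png')
import numpy as np
cv2.imwrite('pics/both.png',np.vstack([cv2.resize(a[100:300,140:540],(800,400))[:300],cv2.resize(b[60:260,180:580],(800,400))[:300]]))
E
```

```text
(no output)
```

View pics/both.png

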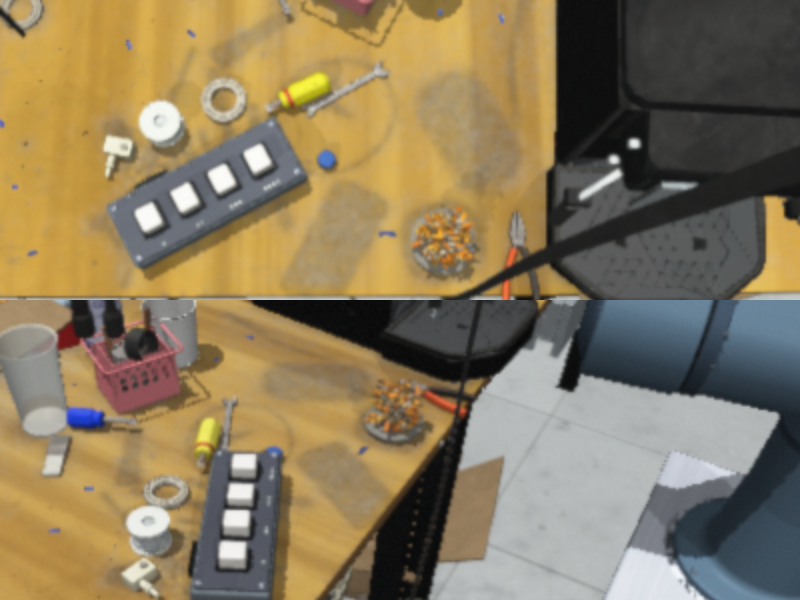

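View pics/top1.png

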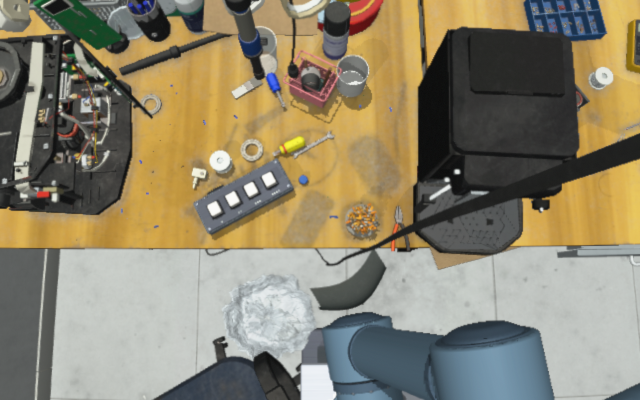

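The top view shows the four keys at about (col,row) (214,209), (232,199), (251,189) and (268,179), in a housing yawed about 25°. The lead is in front of the bench, so I'll retract first.

Call:
carry_out:
  motion:
    - {"y": -1,"z": -0.4,"fingers": 1}
    - {"y": -1,"z": -0.4,"fingers": 1}
    - {"y": -1,"z": -0.4,"fingers": 1}
    - {"y": -1,"z": -0.4,"fingers": 1}
    - {"y": -1,"z": -0.4,"fingers": 1}

```text
invalid input at $.motion[0]: expected keys x, y, z, rx, ry, rz, fingers
```

Call:
carry_out:
  motion:
    - {"y": -1,"z": -0.4,"fingers": 1}
    - {"y": -1,"z": -0.4,"fingers": 1}
    - {"y": -1,"fingers": 1}
    - {"y": -1,"fingers": 1}
    - {"y": -1,"fingers": 1}

```text
invalid input at $.motion[0]: expected keys x, y, z, rx, ry, rz, fingers
```

```bash
python3 - <<'E'
from h import *
s=robot.read_state();print(s['joint_pos'],s['tcp_pos'],s['eef_rot'],np.hypot(*s['tcp_pos'][:2]),s['time'])
p=robot.capture('wrist');print(np.round(p['mount'],3))
E
```

```text
[-1.40308962e+00  2.45042401e-01  1.55777733e+00 -7.87907456e-06
  1.33870217e+00 -1.74104358e-01] [ 0.21788088 -0.61241892  0.23133933] [ 3.09575312e+00  5.34296395e-01 -1.23998261e-05] 0.6500223187864888 0.7
[[ 0.001  0.949  0.314  0.081]
 [ 1.    -0.    -0.     0.   ]
 [-0.     0.314 -0.949 -0.145]
 [ 0.     0.     0.     1.   ]]
```

Call:
carry_out:
  motion:
    - {"x": 0,"y": -1,"z": -0.4,"rx": 0,"ry": 0,"rz": 0,"fingers": 1}
    - {"x": 0,"y": -1,"z": -0.4,"rx": 0,"ry": 0,"rz": 0,"fingers": 1}
    - {"x": 0,"y": -1,"z": -0.4,"rx": 0,"ry": 0,"rz": 0,"fingers": 1}
    - {"x": 0,"y": -1,"z": -0.4,"rx": 0,"ry": 0,"rz": 0,"fingers": 1}
    - {"x": 0,"y": -1,"z": -0.4,"rx": 0,"ry": 0,"rz": 0,"fingers": 1}

```text
time: 1.25
tcp_pos: [0.1756, -0.4937, 0.2817]
eef_rot: [3.096, 0.534, -0.0]
ft_force: [-0.1, -0.2, -0.8]
width: 0.0122
finger_force: 0.0
```

Call:
carry_out:
  motion:
    - {"x": 0,"y": -1,"z": -0.4,"rx": 0,"ry": 0,"rz": 0,"fingers": 1}
    - {"x": 0,"y": -1,"z": -0.4,"rx": 0,"ry": 0,"rz": 0,"fingers": 1}
    - {"x": 0,"y": -1,"z": 0,"rx": 0,"ry": 0,"rz": 0,"fingers": 1}
    - {"x": 0,"y": -1,"z": 0,"rx": 0,"ry": 0,"rz": 0,"fingers": 1}
    - {"x": 0,"y": -1,"z": 0,"rx": 0,"ry": 0,"rz": 0,"fingers": 1}

```text
time: 1.75
tcp_pos: [0.1338, -0.3759, 0.3015]
eef_rot: [3.095, 0.535, -0.0]
ft_force: [-0.2, 0.3, 0.5]
width: -0.0004
finger_force: 0.0
```

```bash
python3 - <<'E'
from h import *
s=robot.read_state();print(s['joint_pos'],s['tcp_pos'],s['eef_rot'],np.hypot(*s['tcp_pos'][:2]),s['time'])
E
```

```text
[-1.51484420e+00 -4.47901729e-01  2.07166779e+00 -3.93377828e-05
  1.51731072e+00 -2.86041125e-01] [ 0.13382243 -0.37592798  0.30146779] [ 3.09527351e+00  5.34504420e-01 -1.54289766e-04] 0.39903670267304825 1.75
```

Call:
carry_out:
  motion:
    - {"x": 0,"y": -1,"z": 0,"rx": 0,"ry": 0,"rz": 0,"fingers": 1}
    - {"x": 0,"y": -1,"z": 0,"rx": 0,"ry": 0,"rz": 0,"fingers": 1}
    - {"x": 0,"y": -1,"z": 0,"rx": 0,"ry": 0,"rz": 0,"fingers": 1}
    - {"x": 0,"y": -1,"z": 0,"rx": 0,"ry": 0,"rz": 0,"fingers": 1}
    - {"x": 0,"y": 0,"z": 0,"rx": 0,"ry": 0,"rz": 0,"fingers": 1}

```text
time: 2.25
tcp_pos: [0.1002, -0.2816, 0.3017]
eef_rot: [3.093, 0.532, -0.001]
ft_force: [-1.0, -0.1, 0.3]
width: -0.0001
finger_force: 0.0
```

```bash
python3 - <<'E'
from h import *
s=robot.read_state();print(s['joint_pos'],s['tcp_pos'],s['eef_rot'],np.hypot(*s['tcp_pos'][:2]),s['time'])
p=robot.capture('scene');save(p,'s2.png')
E
```

```text
[-1.61504319e+00 -7.83763828e-01  2.26472281e+00 -1.71005670e-04
  1.65730233e+00 -3.85010444e-01] [ 0.10019705 -0.28164201  0.30172732] [ 3.09293440e+00  5.32115042e-01 -1.37454423e-03] 0.29893422138617226 2.25
```

View pics/s2.png

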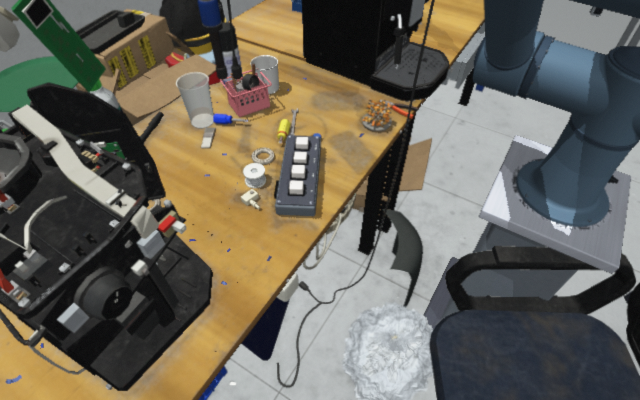

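```bash
python3 - <<'E'
from h import *
for n in('top','scene'):
    p=robot.capture(n);T=cam(p);z=p['range_z']
    v,u=np.mgrid[0:400:3,0:640:3];K=np.array([[p['fx'],0,p['cx']],[0,p['fy'],p['cy']],[0,0,1]])
    c=cv2.undistortPoints(np.stack([u,v],-1).reshape(-1,1,2).astype(float),K,np.array(p['dist_coeffs'],float))[:,0]
    d=z[v,u].ravel();P=np.c_[c[:,0]*d,-c[:,1]*d,-d]@T[:3,:3].T+T[:3,3]
    P=P[d>0];m=(P[:,0]>-.3)&(P[:,0]<.4)&(P[:,1]>.05)&(P[:,1]<.7)&(P[:,2]>-.2)
    Q=P[m];print(n,len(Q))
    for y in np.arange(.05,.7,.1):
        q=Q[(Q[:,1]>=y)&(Q[:,1]<y+.1)]
        if len(q):print(round(y,2),len(q),q.min(0).round(2),q.max(0).round(2))
E
```

```text
top 1785
0.05 493 [ 0.07  0.05 -0.18] [0.4  0.15 0.5 ]
0.15 692 [ 0.06  0.15 -0.05] [0.3  0.25 0.62]
0.25 600 [ 0.07  0.25 -0.05] [0.3  0.34 0.63]
scene 2985
0.05 2129 [-0.27  0.05 -0.2 ] [0.4  0.15 0.43]
0.15 657 [-0.3   0.15 -0.2 ] [0.27 0.25 0.49]
0.25 199 [ 0.07  0.25 -0.2 ] [0.25 0.34 0.55]
```

The tall points are the arm's own elbow and the chair is low, so I'll swing.

Call:
carry_out:
  motion:
    - {"x": 0.95,"y": -0.05,"z": 0,"rx": 0,"ry": 0,"rz": -1,"fingers": 1}
    - {"x": 0.95,"y": -0.05,"z": 0,"rx": 0,"ry": 0,"rz": -1,"fingers": 1}
    - {"x": 0.95,"y": -0.05,"z": 0,"rx": 0,"ry": 0,"rz": -1,"fingers": 1}
    - {"x": 0.95,"y": -0.05,"z": 0,"rx": 0,"ry": 0,"rz": -1,"fingers": 1}
    - {"x": 0.95,"y": -0.05,"z": 0,"rx": 0,"ry": 0,"rz": -1,"fingers": 1}

```text
time: 2.9
tcp_pos: [0.2021, -0.2203, 0.3011]
eef_rot: [-2.925, -1.144, -0.0]
ft_force: [-0.5, 0.1, -0.9]
width: 0.0002
finger_force: 0.0
```

Call:
carry_out:
  motion:
    - {"x": 0.95,"y": -0.05,"z": 0,"rx": 0,"ry": 0,"rz": -1,"fingers": 1}
    - {"x": 0.95,"y": -0.05,"z": 0,"rx": 0,"ry": 0,"rz": -1,"fingers": 1}
    - {"x": 0.95,"y": -0.05,"z": 0,"rx": 0,"ry": 0,"rz": -1,"fingers": 1}
    - {"x": 0.95,"y": -0.05,"z": 0,"rx": 0,"ry": 0,"rz": -1,"fingers": 1}
    - {"x": 0.95,"y": -0.05,"z": 0,"rx": 0,"ry": 0,"rz": -1,"fingers": 1}

```text
time: 3.4
tcp_pos: [0.2703, -0.1234, 0.3011]
eef_rot: [-2.639, -1.702, 0.0]
ft_force: [-0.8, -0.1, 0.4]
width: -0.0002
finger_force: 0.0
```

Call:
carry_out:
  motion:
    - {"x": 0.95,"y": -0.05,"z": 0,"rx": 0,"ry": 0,"rz": -1,"fingers": 1}
    - {"x": 0.95,"y": -0.05,"z": 0,"rx": 0,"ry": 0,"rz": -1,"fingers": 1}
    - {"x": 0.95,"y": -0.05,"z": 0,"rx": 0,"ry": 0,"rz": -1,"fingers": 1}

```text
time: 3.7
tcp_pos: [0.2909, -0.0551, 0.3012]
eef_rot: [-2.416, -2.006, 0.0]
ft_force: [1.2, -0.5, -0.0]
width: -0.0
finger_force: 0.0
```

```bash
python3 - <<'E'
from h import *
s=robot.read_state();print(s['joint_pos'],s['tcp_pos'])
p=robot.capture('top');save(p,'t3.png')
cv2.imwrite('pics/t3c.png',cv2.resize(p['pixels'][180:400,220:500,::-1],(700,550)))
E
```

```text
[-5.77428724e-01 -7.90442552e-01  2.26893240e+00  1.17626752e-04
  1.66440166e+00 -3.92243086e-01] [ 0.29090104 -0.05509785  0.3011537 ]
```

View pics/t3c.png

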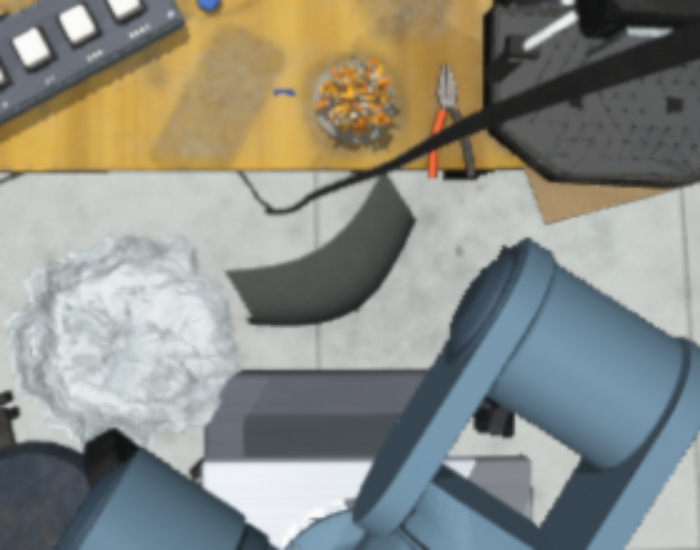

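```bash
python3 - <<'E'
from h import *
s=robot.read_state()
for n in('top','scene'):
    p=robot.capture(n);T=cam(p);z=p['range_z']
    v,u=np.mgrid[0:400,0:640];K=np.array([[p['fx'],0,p['cx']],[0,p['fy'],p['cy']],[0,0,1]])
    c=cv2.undistortPoints(np.stack([u,v],-1).reshape(-1,1,2).astype(float),K,np.array(p['dist_coeffs'],float))[:,0]
    d=z[v,u].ravel();P=np.c_[c[:,0]*d,-c[:,1]*d,-d]@T[:3,:3].T+T[:3,3]
    P=P[(d>0)];m=(P[:,0]>.2)&(P[:,0]<.45)&(abs(P[:,1])<.35)&(P[:,2]>.2)
    P=P[m];r=np.hypot(P[:,0],P[:,1]);a=np.arctan2(P[:,1],P[:,0])
    for lo in np.arange(-1,.5,.1):
        k=(a>=lo)&(a<lo+.1)
        if k.sum()>3:
            i=np.where(k)[0][np.argsort(r[k])[-5]];print(n,round(lo,1),k.sum(),r[i].round(3),P[i].round(3))
E
```

```text
top -0.4 1182 0.323 [ 0.303 -0.111  0.556]
top -0.3 2512 0.333 [ 0.326 -0.066  0.572]
top -0.2 1885 0.356 [ 0.351 -0.057  0.395]
top -0.1 1921 0.356 [ 0.355 -0.029  0.548]
top -0.0 1719 0.388 [0.386 0.039 1.07 ]
top 0.1 5304 0.403 [0.398 0.058 0.305]
top 0.2 450 0.24 [0.235 0.048 0.562]
scene -0.3 26 0.302 [ 0.296 -0.062  0.356]
scene -0.2 702 0.33 [ 0.326 -0.047  0.358]
scene 0.1 256 0.403 [0.398 0.064 0.219]
```

Call:
carry_out:
  motion:
    - {"x": 0.2,"y": -0.4,"z": 0,"rx": 0,"ry": 0,"rz": 0,"fingers": 1}
    - {"x": 0.9,"y": -0.05,"z": 0,"rx": 0,"ry": 0,"rz": -1,"fingers": 1}
    - {"x": 0.9,"y": -0.05,"z": 0,"rx": 0,"ry": 0,"rz": -1,"fingers": 1}
    - {"x": 0.9,"y": -0.05,"z": 0,"rx": 0,"ry": 0,"rz": -1,"fingers": 1}
    - {"x": 0.9,"y": -0.05,"z": 0,"rx": 0,"ry": 0,"rz": -1,"fingers": 1}

```text
time: 4.35
tcp_pos: [0.2828, 0.0405, 0.3012]
eef_rot: [-2.071, -2.362, 0.001]
ft_force: [0.4, 1.0, -0.2]
width: 0.0001
finger_force: 0.0
```

Call:
carry_out:
  motion:
    - {"x": 0.9,"y": -0.05,"z": 0,"rx": 0,"ry": 0,"rz": -1,"fingers": 1}
    - {"x": 0.9,"y": -0.05,"z": 0,"rx": 0,"ry": 0,"rz": -1,"fingers": 1}
    - {"x": 0.9,"y": -0.05,"z": 0,"rx": 0,"ry": 0,"rz": -1,"fingers": 1}
    - {"x": 0.9,"y": -0.05,"z": 0,"rx": 0,"ry": 0,"rz": -1,"fingers": 1}
    - {"x": 0.9,"y": -0.05,"z": 0,"rx": 0,"ry": 0,"rz": -1,"fingers": 1}

```text
time: 4.85
tcp_pos: [0.2448, 0.146, 0.3012]
eef_rot: [-1.56, -2.727, 0.001]
ft_force: [0.4, -0.1, -0.3]
width: -0.0001
finger_force: 0.0
```

```bash
python3 - <<'E'
from h import *
np.set_printoptions(precision=4,suppress=True)
s=robot.read_state();t=np.array(s['tcp_pos']);M=rot(s['eef_rot']);print(s['joint_pos'],t,np.hypot(t[0],t[1]),'tool y ang',np.arctan2(M[1,1],M[0,1]),s['time'])
p=robot.capture('top');T=cam(p)
P=[]
# key segmentation: off-white blobs near housing
im=cv2.cvtColor(p['pixels'],cv2.COLOR_RGB2HSV);m=((im[...,2]>190)&(im[...,1]<60)).astype(np.uint8);m[:, :195]=0;m[:,290:]=0;m[:165]=0;m[225:]=0
n,l,st,c=cv2.connectedComponentsWithStats(m)
for i in range(1,n):
    if st[i,4]>40:print(st[i],c[i],onz(p,T,c[i][1],c[i][0],.060))
E
```

```text
[ 0.1321 -0.8329  2.2887 -0.0003  1.6865 -0.3994] [0.2448 0.146  0.3012] 0.2850150729008759 tool y ang 0.5314989048278639 4.85
[211 165  17   6  74] [219.     166.8514] [0.6262 0.3572 0.06  ]
[195 168  11  15  94] [199.1702 173.0532] [0.611  0.4058 0.06  ]
[262 172  13  14 116] [268.2155 178.6897] [0.5955 0.2353 0.06  ]
[244 182  13  14 118] [250.2542 188.5847] [0.5712 0.2788 0.06  ]
[226 192  13  14 119] [231.8655 198.3613] [0.5473 0.3232 0.06  ]
[208 202  13  14 116] [213.5431 208.0776] [0.5237 0.3672 0.06  ]
```

```bash
python3 - <<'E'
from h import *
s=robot.read_state();j=s['joint_pos'][0]
A=[]
for n in('top','scene'):
    p=robot.capture(n);T=cam(p);z=p['range_z']
    v,u=np.mgrid[0:400:2,0:640:2];K=np.array([[p['fx'],0,p['cx']],[0,p['fy'],p['cy']],[0,0,1]])
    c=cv2.undistortPoints(np.stack([u,v],-1).reshape(-1,1,2).astype(float),K,np.array(p['dist_coeffs'],float))[:,0]
    d=z[v,u].ravel();P=(np.c_[c[:,0]*d,-c[:,1]*d,-d]@T[:3,:3].T+T[:3,3])[d>0];A.append(P)
P=np.vstack(A);a=P[:,0]*np.cos(j)+P[:,1]*np.sin(j);b=-P[:,0]*np.sin(j)+P[:,1]*np.cos(j);h=P[:,2]
m=(h>-.1)&(a>-.6)&(a<.36)&(abs(b)<.4)
t=s['tcp_pos'];print('tcp a,b',t[0]*np.cos(j)+t[1]*np.sin(j),-t[0]*np.sin(j)+t[1]*np.cos(j))
for lo in np.arange(-.6,.36,.06):
  for hl in np.arange(-.1,.9,.1):
    k=m&(a>=lo)&(a<lo+.06)&(h>=hl)&(h<hl+.1)
    if k.sum()>8:print('a%.2f h%.1f n%d b %.3f..%.3f'%(lo,hl,k.sum(),*np.percentile(b[k],[2,98])))
p=robot.capture('scene');cv2.imwrite('pics/s4.png',p['pixels'][:,:,::-1])
E
```

```text
tcp a,b 0.26157206568728486 0.11297889970818026
a-0.24 h-0.1 n28 b 0.111..0.127
a-0.18 h-0.1 n95 b 0.050..0.178
a-0.18 h0.0 n34 b 0.053..0.153
a-0.12 h-0.1 n218 b 0.059..0.178
a-0.12 h0.0 n181 b 0.055..0.173
a-0.06 h-0.1 n265 b 0.105..0.195
a-0.06 h0.0 n289 b 0.058..0.163
a-0.06 h0.2 n81 b 0.278..0.293
a-0.00 h-0.1 n376 b -0.150..0.219
a-0.00 h0.0 n477 b -0.154..0.140
a-0.00 h0.1 n294 b 0.028..0.067
a-0.00 h0.2 n690 b -0.054..0.293
a-0.00 h0.3 n1146 b -0.021..0.286
a0.06 h-0.1 n636 b -0.166..0.239
a0.06 h0.0 n882 b -0.164..0.136
a0.06 h0.1 n66 b -0.009..0.028
a0.06 h0.2 n312 b -0.022..0.279
a0.06 h0.3 n71 b -0.006..0.270
a0.12 h-0.1 n442 b -0.155..0.264
a0.12 h0.0 n271 b -0.161..0.136
a0.18 h0.3 n138 b 0.088..0.117
a0.18 h0.4 n82 b 0.106..0.143
a0.18 h0.5 n227 b 0.056..0.162
a0.24 h0.3 n331 b 0.111..0.139
a0.24 h0.4 n368 b 0.102..0.151
a0.24 h0.5 n1295 b 0.050..0.172
a0.24 h0.6 n13 b 0.058..0.164
a0.30 h0.3 n83 b 0.119..0.146
a0.30 h0.4 n20 b 0.119..0.136
a0.30 h0.5 n50 b 0.058..0.166
```

View pics/s4.png

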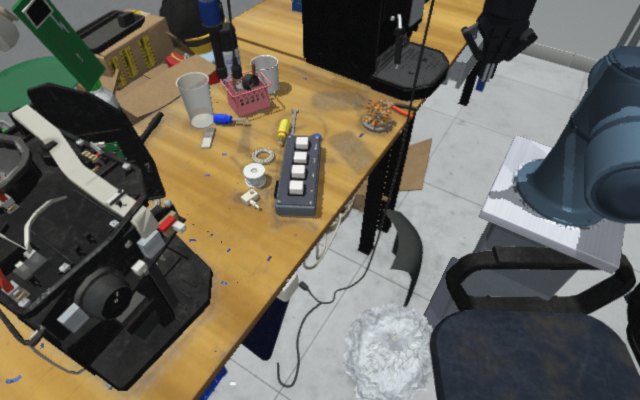

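Call:
carry_out:
  motion:
    - {"x": 0.14,"y": 1,"z": 0,"rx": 0,"ry": 0,"rz": 0,"fingers": 1}
    - {"x": 0.14,"y": 1,"z": 0,"rx": 0,"ry": 0,"rz": 0,"fingers": 1}
    - {"x": 0.14,"y": 1,"z": 0,"rx": 0,"ry": 0,"rz": 0,"fingers": 1}
    - {"x": 0.14,"y": 1,"z": 0,"rx": 0,"ry": 0,"rz": 0,"fingers": 1}
    - {"x": 0.14,"y": 1,"z": 0,"rx": 0,"ry": 0,"rz": 0,"fingers": 1}

```text
time: 5.55
tcp_pos: [0.3454, 0.2235, 0.3009]
eef_rot: [-1.566, -2.723, 0.001]
ft_force: [0.9, -0.1, -0.1]
width: -0.0001
finger_force: 0.0
```

Call:
carry_out:
  motion:
    - {"x": 0.14,"y": 1,"z": 0.4,"rx": 0,"ry": 0,"rz": 0,"fingers": 1}
    - {"x": 0.14,"y": 1,"z": 0.4,"rx": 0,"ry": 0,"rz": 0,"fingers": 1}
    - {"x": 0.14,"y": 1,"z": 0.4,"rx": 0,"ry": 0,"rz": 0,"fingers": 1}
    - {"x": 0.14,"y": 1,"z": 0.4,"rx": 0,"ry": 0,"rz": 0,"fingers": 1}
    - {"x": 0.14,"y": 0.5,"z": 0.4,"rx": 0,"ry": 0,"rz": 0.4,"fingers": 1}

```text
time: 6.05
tcp_pos: [0.4343, 0.2952, 0.2502]
eef_rot: [-1.611, -2.697, 0.001]
ft_force: [0.1, 0.4, 0.2]
width: -0.0
finger_force: 0.0
```

```bash
cat > meas.py <<'E'
from h import *
np.set_printoptions(precision=4,suppress=True)
s=robot.read_state();t=np.array(s['tcp_pos']);M=rot(s['eef_rot']);j=s['joint_pos'][0];print(s['joint_pos'],t,'tool y ang',np.arctan2(M[1,1],M[0,1]),s['time'])
A=[]
for n in('top','scene'):
    p=robot.capture(n);T=cam(p);z=p['range_z']
    v,u=np.mgrid[0:400:2,0:640:2];K=np.array([[p['fx'],0,p['cx']],[0,p['fy'],p['cy']],[0,0,1]])
    c=cv2.undistortPoints(np.stack([u,v],-1).reshape(-1,1,2).astype(float),K,np.array(p['dist_coeffs'],float))[:,0]
    d=z[v,u].ravel();P=(np.c_[c[:,0]*d,-c[:,1]*d,-d]@T[:3,:3].T+T[:3,3])[d>0];A.append(P)
P=np.vstack(A);P=P[np.hypot(P[:,0]-.39,P[:,1]-.04)>.025]
a=P[:,0]*np.cos(j)+P[:,1]*np.sin(j);b=-P[:,0]*np.sin(j)+P[:,1]*np.cos(j);h=P[:,2]
m=(h>.25)&(a>.1)&(a<.65)&(abs(b)<.3)
for lo in np.arange(.1,.65,.06):
    k=m&(a>=lo)&(a<lo+.06)
    if k.sum()>8:print('a%.2f n%d b %.3f..%.3f h %.2f..%.2f'%(lo,k.sum(),*np.percentile(b[k],[1,99]),*np.percentile(h[k],[1,99])))
s=robot.read_state();p=robot.capture('wrist');T=cam(p,s);save(p,'w5.png')
for d in robot.pinpoint('place_1',p):print(d['conf'],d['pixel'],onz(p,T,*d['pixel'],.062))
E
python3 meas.py
```

```text
[ 0.3811 -0.0662  1.8556 -0.0005  1.3529 -0.1126] [0.4343 0.2952 0.2502] tool y ang 0.49383478604147873 6.05
a0.22 n167 b 0.061..0.109 h 0.58..0.63
a0.28 n1042 b 0.063..0.156 h 0.57..0.63
a0.34 n925 b 0.055..0.163 h 0.53..0.60
a0.40 n851 b 0.055..0.169 h 0.34..0.58
a0.46 n1804 b 0.048..0.173 h 0.27..0.56
a0.52 n818 b 0.050..0.172 h 0.28..0.55
0.79 [206.7, 411.1] [0.5475 0.3177 0.062 ]
0.78 [239.4, 412.2] [0.5745 0.2805 0.062 ]
0.64 [269.4, 404.8] [0.5913 0.2381 0.062 ]
0.16 [206.1, 401.2] [0.536  0.3124 0.062 ]
```

View pics/w5.png

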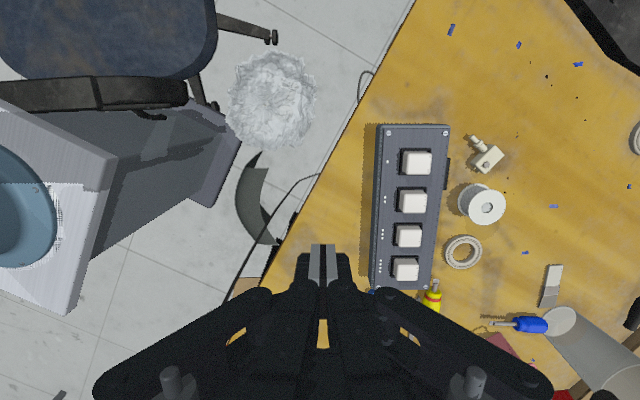

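```bash
python3 - <<'E'
from h import *
s=robot.read_state();p=robot.capture('wrist');T=cam(p,s)
im=cv2.cvtColor(p['pixels'],cv2.COLOR_RGB2HSV);m=((im[...,2]>200)&(im[...,1]<45)).astype(np.uint8);m[:,:385]=0;m[:,440:]=0;m[:140]=0;m[290:]=0
n,l,st,c=cv2.connectedComponentsWithStats(m);C=[]
for i in range(1,n):
    if st[i,4]>80:
        P=onz(p,T,c[i][1],c[i][0],.061);C.append(P);print(st[i],P.round(4))
C=np.array(C);d=C[0]-C[-1];print(np.arctan2(d[1],d[0])-np.pi/2,np.linalg.norm(d))
E
```

```text
[407 154  24  20 439] [0.525 0.368 0.061]
[404 194  22  18 374] [0.5492 0.3243 0.061 ]
[399 230  22  16 316] [0.5714 0.2808 0.061 ]
[397 264  21  16 287] [0.5976 0.2352 0.061 ]
0.4999956595434729 0.15129872443464606
```

Call:
carry_out:
  motion:
    - {"x": 0.16,"y": 0.9,"z": 0.8,"rx": 0,"ry": 0,"rz": 0,"fingers": 1}
    - {"x": 0.17,"y": 0.9,"z": 0.8,"rx": 0,"ry": 0,"rz": 0,"fingers": 1}
    - {"x": 0.17,"y": 0.9,"z": 0.8,"rx": 0,"ry": 0,"rz": 0,"fingers": 1}
    - {"x": 0.17,"y": 0.9,"z": 0.8,"rx": 0,"ry": 0,"rz": 0,"fingers": 1}
    - {"x": 0.17,"y": 0.9,"z": 0.8,"rx": 0,"ry": 0,"rz": 0,"fingers": 1}

```text
time: 6.8
tcp_pos: [0.5214, 0.3685, 0.1517]
eef_rot: [1.605, 2.7, 0.002]
ft_force: [-0.6, 0.0, -0.4]
width: 0.0001
finger_force: 0.0
```

Call:
carry_out:
  motion:
    - {"x": -0.09,"y": 0.09,"z": 1,"rx": 0,"ry": 0,"rz": 0,"fingers": 1}
    - {"x": 0,"y": 0,"z": 1,"rx": 0,"ry": 0,"rz": 0,"fingers": 1}
    - {"x": 0,"y": 0,"z": 0.8,"rx": 0,"ry": 0,"rz": 0,"fingers": 1}
    - {"x": 0,"y": 0,"z": 0,"rx": 0,"ry": 0,"rz": 0,"fingers": 1}
    - {"x": 0,"y": 0,"z": 0,"rx": 0,"ry": 0,"rz": 0,"fingers": 1}

```text
time: 7.3
tcp_pos: [0.5238, 0.3673, 0.0824]
eef_rot: [1.605, 2.7, 0.001]
ft_force: [0.1, 0.1, 0.6]
width: 0.0002
finger_force: 0.0
```

```bash
cat > f.py <<'E'
from h import *
F=[];Z=[]
for i in range(6):
    s=robot.read_state();F.append(s['ft_force']);Z.append(s['tcp_pos']);robot.capture('wrist') if i<5 else 0
F=np.array(F);print('F',F.mean(0).round(2),'fz',F[:,2].round(2),'tcp',np.mean(Z,0).round(4),s['time'])
E
python3 f.py
```

```text
F [ 0.06 -0.2   0.09] fz [ 0.58  0.87  0.15 -0.26 -0.29 -0.49] tcp [0.5243 0.3679 0.0832] 7.55
```

Call:
carry_out:
  motion:
    - {"x": 0,"y": 0,"z": 0.4,"rx": 0,"ry": 0,"rz": 0,"fingers": 1}
    - {"x": 0,"y": 0,"z": 0.36,"rx": 0,"ry": 0,"rz": 0,"fingers": 1}
    - {"x": 0,"y": 0,"z": 0.04,"rx": 0,"ry": 0,"rz": 0,"fingers": 1}
    - {"x": 0,"y": 0,"z": 0,"rx": 0,"ry": 0,"rz": 0,"fingers": 1}

```text
time: 7.95
tcp_pos: [0.5227, 0.3675, 0.0605]
eef_rot: [-1.603, -2.7, 0.003]
ft_force: [-1.6, -0.3, 1.4]
width: -0.0001
finger_force: 0.8
```

```bash
python3 f.py
```

```text
F [-1.13 -0.48  1.37] fz [1.37 0.5  1.15 1.9  1.2  2.08] tcp [0.5231 0.3677 0.0612] 8.2
```

Call:
carry_out:
  motion:
    - {"x": 0,"y": 0,"z": 0.04,"rx": 0,"ry": 0,"rz": 0,"fingers": 1}
    - {"x": 0,"y": 0,"z": 0,"rx": 0,"ry": 0,"rz": 0,"fingers": 1}

```text
time: 8.4
tcp_pos: [0.5234, 0.3679, 0.0604]
eef_rot: [1.604, 2.701, 0.001]
ft_force: [-0.7, -0.5, 1.2]
width: 0.0
finger_force: 0.9
```

```bash
python3 f.py
```

```text
F [-0.35 -0.06  1.59] fz [1.17 1.54 1.79 1.25 2.25 1.52] tcp [0.5235 0.3678 0.0605] 8.65
```

Key 1 is raised: about 1.5 N of contact at z≈61 mm. Next is key 2.

Call:
carry_out:
  motion:
    - {"x": 0,"y": 0,"z": -0.6,"rx": 0,"ry": 0,"rz": 0,"fingers": 1}
    - {"x": -1,"y": 0,"z": 0,"rx": 0,"ry": 0,"rz": 0,"fingers": 1}
    - {"x": -1,"y": 0.03,"z": 0,"rx": 0,"ry": 0,"rz": 0,"fingers": 1}
    - {"x": 0,"y": 0,"z": 0,"rx": 0,"ry": 0,"rz": 0,"fingers": 1}
    - {"x": 0,"y": 0,"z": 0.4,"rx": 0,"ry": 0,"rz": 0,"fingers": 1}

```text
time: 9.15
tcp_pos: [0.5494, 0.3245, 0.0672]
eef_rot: [1.604, 2.698, 0.005]
ft_force: [1.1, 0.3, -0.3]
width: -0.0003
finger_force: 0.0
```

Call:
carry_out:
  motion:
    - {"x": 0,"y": 0,"z": 0.16,"rx": 0,"ry": 0,"rz": 0,"fingers": 1}
    - {"x": 0,"y": 0,"z": 0,"rx": 0,"ry": 0,"rz": 0,"fingers": 1}
    - {"x": 0,"y": 0,"z": 0,"rx": 0,"ry": 0,"rz": 0,"fingers": 1}

```text
time: 9.45
tcp_pos: [0.5472, 0.3246, 0.061]
eef_rot: [-1.603, -2.701, 0.002]
ft_force: [-1.0, -0.5, 1.3]
width: -0.0
finger_force: 0.8
```

```bash
python3 f.py
```

```text
F [-0.83 -0.32  1.26] fz [1.28 1.18 0.84 1.57 1.03 1.64] tcp [0.5475 0.3246 0.0613] 9.7
```

Key 2 is raised too (1.3 N at 61.3 mm). Next is key 3.

Call:
carry_out:
  motion:
    - {"x": 0,"y": 0,"z": -0.56,"rx": 0,"ry": 0,"rz": 0,"fingers": 1}
    - {"x": -1,"y": 0,"z": 0,"rx": 0,"ry": 0,"rz": 0,"fingers": 1}
    - {"x": -1,"y": 0,"z": 0,"rx": 0,"ry": 0,"rz": 0,"fingers": 1}
    - {"x": 0,"y": 0,"z": 0,"rx": 0,"ry": 0,"rz": 0,"fingers": 1}
    - {"x": 0,"y": 0,"z": 0.4,"rx": 0,"ry": 0,"rz": 0,"fingers": 1}

```text
time: 10.2
tcp_pos: [0.5735, 0.2806, 0.0674]
eef_rot: [1.604, 2.698, 0.005]
ft_force: [0.7, 0.1, -0.4]
width: 0.0002
finger_force: 0.0
```

Call:
carry_out:
  motion:
    - {"x": 0,"y": 0,"z": 0.16,"rx": 0,"ry": 0,"rz": 0,"fingers": 1}
    - {"x": 0,"y": 0,"z": 0,"rx": 0,"ry": 0,"rz": 0,"fingers": 1}
    - {"x": 0,"y": 0,"z": 0,"rx": 0,"ry": 0,"rz": 0,"fingers": 1}

```text
time: 10.5
tcp_pos: [0.5712, 0.2808, 0.0608]
eef_rot: [-1.603, -2.701, 0.001]
ft_force: [0.3, -0.1, -0.9]
width: -0.0001
finger_force: 0.0
```

```bash
python3 f.py
```

```text
F [ 0.37  0.31 -0.16] fz [-0.86 -0.01  0.89 -0.43  0.79 -1.37] tcp [0.5717 0.2807 0.0613] 10.75
```

Key 3 shows no contact at 61.3 mm, so it is probably the latched one. I'll feel for it at 58 mm in fine steps.

Call:
carry_out:
  motion:
    - {"x": 0,"y": 0,"z": 0.06,"rx": 0,"ry": 0,"rz": 0,"fingers": 1}
    - {"x": 0,"y": 0,"z": 0.02,"rx": 0,"ry": 0,"rz": 0,"fingers": 1}
    - {"x": 0,"y": 0,"z": 0,"rx": 0,"ry": 0,"rz": 0,"fingers": 1}
    - {"x": 0,"y": 0,"z": 0,"rx": 0,"ry": 0,"rz": 0,"fingers": 1}

```text
time: 11.15
tcp_pos: [0.5718, 0.2802, 0.0592]
eef_rot: [-1.604, -2.701, 0.0]
ft_force: [0.4, -0.9, -0.9]
width: 0.0002
finger_force: 0.0
```

Call:
carry_out:
  motion:
    - {"x": 0,"y": 0,"z": 0.02,"rx": 0,"ry": 0,"rz": 0,"fingers": 1}
    - {"x": 0,"y": 0,"z": 0,"rx": 0,"ry": 0,"rz": 0,"fingers": 1}

```text
time: 11.35
tcp_pos: [0.5718, 0.2803, 0.0588]
eef_rot: [-1.604, -2.701, 0.0]
ft_force: [-0.3, -0.3, 0.4]
width: 0.0004
finger_force: 0.0
```

Call:
carry_out:
  motion:
    - {"x": 0,"y": 0,"z": 0.02,"rx": 0,"ry": 0,"rz": 0,"fingers": 1}
    - {"x": 0,"y": 0,"z": 0,"rx": 0,"ry": 0,"rz": 0,"fingers": 1}

```text
time: 11.55
tcp_pos: [0.5719, 0.2803, 0.0583]
eef_rot: [1.604, 2.701, 0.0]
ft_force: [-0.0, -0.3, -0.1]
width: -0.0001
finger_force: 0.0
```

```bash
sed -i 's/range(6)/range(3)/;s/i<5/i<2/' f.py; sed -i "s/print('F'/print(s['finger_force'],'F'/" f.py; python3 f.py
```

```text
0.03476896534266416 F [-0.11 -0.26 -0.13] fz [-0.14 -0.22 -0.04] tcp [0.5718 0.2803 0.0583] 11.65
```

Call:
carry_out:
  motion:
    - {"x": 0,"y": 0,"z": 0.01,"rx": 0,"ry": 0,"rz": 0,"fingers": 1}
    - {"x": 0,"y": 0,"z": 0,"rx": 0,"ry": 0,"rz": 0,"fingers": 1}

```text
time: 11.85
tcp_pos: [0.5718, 0.2803, 0.0582]
eef_rot: [1.604, 2.701, 0.0]
ft_force: [-1.3, 0.2, 0.8]
width: 0.0
finger_force: 0.7
```

```bash
python3 f.py
```

```text
0.7847756892442703 F [-1.16  0.43  1.31] fz [0.8  1.97 1.16] tcp [0.5718 0.2803 0.0582] 11.95
```

Key 3 is hard at 58.2 mm with 1.3 N, so it is latched. I still need to tap key 4.

Call:
carry_out:
  motion:
    - {"x": 0,"y": 0,"z": -0.69,"rx": 0,"ry": 0,"rz": 0,"fingers": 1}
    - {"x": -1,"y": 0,"z": 0,"rx": 0,"ry": 0,"rz": 0,"fingers": 1}
    - {"x": -1,"y": 0,"z": 0,"rx": 0,"ry": 0,"rz": 0,"fingers": 1}
    - {"x": 0,"y": 0,"z": 0,"rx": 0,"ry": 0,"rz": 0,"fingers": 1}
    - {"x": 0,"y": 0,"z": 0.4,"rx": 0,"ry": 0,"rz": 0,"fingers": 1}

```text
time: 12.45
tcp_pos: [0.5975, 0.2366, 0.0675]
eef_rot: [1.604, 2.698, 0.005]
ft_force: [-0.0, 0.2, 0.3]
width: -0.0001
finger_force: 0.0
```

Call:
carry_out:
  motion:
    - {"x": 0,"y": 0,"z": 0.16,"rx": 0,"ry": 0,"rz": 0,"fingers": 1}
    - {"x": 0,"y": 0,"z": 0,"rx": 0,"ry": 0,"rz": 0,"fingers": 1}
    - {"x": 0,"y": 0,"z": 0,"rx": 0,"ry": 0,"rz": 0,"fingers": 1}

```text
time: 12.75
tcp_pos: [0.595, 0.2369, 0.0611]
eef_rot: [-1.602, -2.701, 0.001]
ft_force: [-0.7, -0.8, 1.7]
width: -0.0002
finger_force: 0.8
```

```bash
python3 f.py
```

```text
0.7128575909882784 F [-1.03 -0.28  1.75] fz [1.73 1.65 1.87] tcp [0.5952 0.2369 0.0612] 12.85
```

Key 4 is raised. I'll go back to key 3 and press it gently to the bottom (about 52.5 mm).

Call:
carry_out:
  motion:
    - {"x": 0,"y": 0,"z": -0.56,"rx": 0,"ry": 0,"rz": 0,"fingers": 1}
    - {"x": 1,"y": 0,"z": 0,"rx": 0,"ry": 0,"rz": 0,"fingers": 1}
    - {"x": 1,"y": 0,"z": 0,"rx": 0,"ry": 0,"rz": 0,"fingers": 1}
    - {"x": 0,"y": 0,"z": 0,"rx": 0,"ry": 0,"rz": 0,"fingers": 1}
    - {"x": 0,"y": 0,"z": 0.5,"rx": 0,"ry": 0,"rz": 0,"fingers": 1}

```text
time: 13.35
tcp_pos: [0.5736, 0.2811, 0.0652]
eef_rot: [1.601, 2.699, 0.006]
ft_force: [-0.2, 1.4, 0.9]
width: 0.0002
finger_force: 0.0
```

Call:
carry_out:
  motion:
    - {"x": 0,"y": 0,"z": 0.16,"rx": 0,"ry": 0,"rz": 0,"fingers": 1}
    - {"x": 0,"y": 0,"z": 0.08,"rx": 0,"ry": 0,"rz": 0,"fingers": 1}
    - {"x": 0,"y": 0,"z": 0.04,"rx": 0,"ry": 0,"rz": 0,"fingers": 1}
    - {"x": 0,"y": 0,"z": 0.04,"rx": 0,"ry": 0,"rz": 0,"fingers": 1}
    - {"x": 0,"y": 0,"z": 0.04,"rx": 0,"ry": 0,"rz": 0,"fingers": 1}

```text
time: 13.85
tcp_pos: [0.5716, 0.2796, 0.0541]
eef_rot: [-1.604, -2.7, 0.002]
ft_force: [-3.6, -1.3, 6.1]
width: 0.0002
finger_force: 3.0
```

```bash
python3 f.py
```

```text
2.2660017013549805 F [-3.3  -0.98  5.  ] fz [6.15 4.88 3.98] tcp [0.5716 0.2796 0.054 ] 13.95
```

Call:
carry_out:
  motion:
    - {"x": 0,"y": 0,"z": 0.04,"rx": 0,"ry": 0,"rz": 0,"fingers": 1}
    - {"x": 0,"y": 0,"z": 0.02,"rx": 0,"ry": 0,"rz": 0,"fingers": 1}
    - {"x": 0,"y": 0,"z": 0,"rx": 0,"ry": 0,"rz": 0,"fingers": 1}

```text
time: 14.25
tcp_pos: [0.5717, 0.2797, 0.0526]
eef_rot: [-1.604, -2.7, 0.002]
ft_force: [-3.7, -0.5, 6.2]
width: 0.0003
finger_force: 2.8
```

```bash
python3 f.py
```

```text
2.7707670629024506 F [-3.63 -1.25  5.43] fz [6.21 5.35 4.73] tcp [0.5717 0.2797 0.0526] 14.35
```

Call:
carry_out:
  motion:
    - {"x": 0,"y": 0,"z": 0.02,"rx": 0,"ry": 0,"rz": 0,"fingers": 1}
    - {"x": 0,"y": 0,"z": 0,"rx": 0,"ry": 0,"rz": 0,"fingers": 1}

```text
time: 14.55
tcp_pos: [0.5717, 0.2797, 0.0525]
eef_rot: [-1.604, -2.7, 0.002]
ft_force: [-5.4, -2.0, 7.6]
width: 0.0001
finger_force: 4.0
```

```bash
python3 f.py
```

```text
3.969239546532499 F [-5.51 -1.51  8.04] fz [7.6  8.11 8.42] tcp [0.5718 0.2797 0.0525] 14.65
```

The key is at the bottom: 8 N with no further travel. I'll lift part way and check whether it follows.

Call:
carry_out:
  motion:
    - {"x": 0,"y": 0,"z": -0.2,"rx": 0,"ry": 0,"rz": 0,"fingers": 1}
    - {"x": 0,"y": 0,"z": -0.14,"rx": 0,"ry": 0,"rz": 0,"fingers": 1}
    - {"x": 0,"y": 0,"z": 0,"rx": 0,"ry": 0,"rz": 0,"fingers": 1}

```text
time: 14.95
tcp_pos: [0.5726, 0.2802, 0.061]
eef_rot: [1.604, 2.7, 0.002]
ft_force: [1.6, -0.8, 1.1]
width: -0.0
finger_force: 0.8
```

```bash
python3 f.py
```

```text
0.8331720996648073 F [ 0.74 -0.35  1.75] fz [1.12 1.47 2.67] tcp [0.5726 0.2802 0.0608] 15.05
```

The key now holds contact at 61 mm, so it has sprung up. I'll take the hand away.

Call:
carry_out:
  motion:
    - {"x": 0,"y": 0,"z": -0.5,"rx": 0,"ry": 0,"rz": 0,"fingers": 1}
    - {"x": 0,"y": 0,"z": -1,"rx": 0,"ry": 0,"rz": 0,"fingers": 1}
    - {"x": 0,"y": 0,"z": -1,"rx": 0,"ry": 0,"rz": 0,"fingers": 1}
    - {"x": 0,"y": 0,"z": -1,"rx": 0,"ry": 0,"rz": 0,"fingers": 1}
    - {"x": 0,"y": 0,"z": -0.5,"rx": 0,"ry": 0,"rz": 0,"fingers": 1}

```text
time: 15.55
tcp_pos: [0.5729, 0.2807, 0.1634]
eef_rot: [1.603, 2.699, 0.005]
ft_force: [-0.5, -0.0, -0.1]
width: -0.0001
finger_force: 0.0
```

Call:
carry_out:
  motion:
    - {"x": 0,"y": -1,"z": 0,"rx": 0,"ry": 0,"rz": 0,"fingers": 1}
    - {"x": 0,"y": -1,"z": 0,"rx": 0,"ry": 0,"rz": 0,"fingers": 1}
    - {"x": 0,"y": -1,"z": 0,"rx": 0,"ry": 0,"rz": 0,"fingers": 1}
    - {"x": 0,"y": 0,"z": 0,"rx": 0,"ry": 0,"rz": 0,"fingers": 1}
    - {"x": 0,"y": 0,"z": 0,"rx": 0,"ry": 0,"rz": 0,"fingers": 1}

```text
time: 16.05
tcp_pos: [0.5058, 0.2444, 0.1602]
eef_rot: [-1.604, -2.701, -0.0]
ft_force: [-0.4, -0.2, -0.0]
width: 0.0001
finger_force: 0.0
```

```bash
python3 - <<'E'
from h import *
p=robot.capture('scene');cv2.imwrite('pics/s9.png',cv2.resize(p['pixels'][100:230,220:380,::-1],(640,520)))
E
```

```text
(no output)
```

View pics/s9.png

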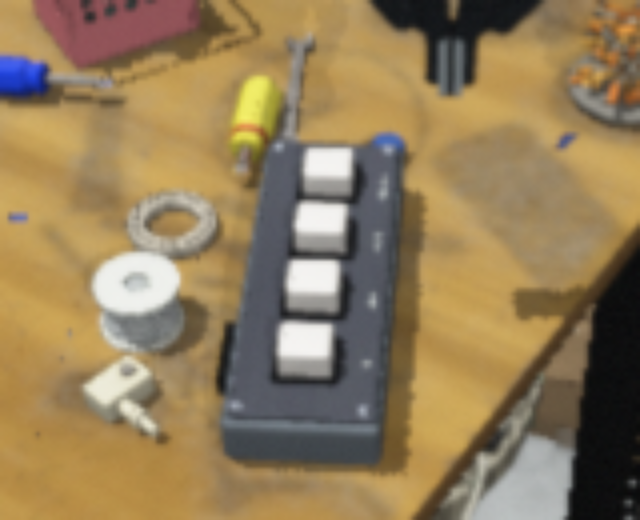

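All four keys, at (305,350), (313,287), (321,226) and (328,170) in this crop, look level. The loose things look undisturbed and the hand is clear.

```bash
python3 -c "
from bench import robot
print(robot.hand_in())"
```

```text
the job is handed in; nothing more can be done
None
```

I tapped all four keys left to right, found the third from the left latched, pressed it down until it sprang up level with the others, took the hand clear and handed the job in; the hand-in gave no verdict.

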